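# Load the tackle dryer and start its timer

## Task

Clear every orange net buoy off the dryer into the plywood bin, and move every tackle tray from the blue shelf's pegs to the dryer's pegs, one tray to a peg, carrying each one level and never setting it down on the way. Once all the trays hang there and the buoys are cleared, start the timer: pull the dial up, turn it clockwise until its pointer is at the brass stud, and push it fully back in. Leave everything else on the bench and shelf alone.

Things in the scene. Friction and masses are not known exactly. Their poses are not given: they have to be found in the camera images.
- shelf: Fixed sea-blue fir shelf box, 290 wide (y) x 140 deep x 165 high. Origin on the bench at the foot of the middle of its front face; its +x points into the box, away from the robot. Front: three level dowel pegs, 76 mm out to -x, 150 mm up, at y = +95, 0, -95; dia. 12 mm, the last 6 mm a 20 mm dia. bead. Its plywood flap lies on the bench in front, 154 mm out, 8 mm thick.
- shelf_top: Top board of the shelf, 150 x 290 x 12 mm; origin at the centre of its underside. Scale, cleat and net gauge lie on it.
- dryer: Fixed gear dryer: bare aluminium box with louvres in front; same size, origin, axes and three pegs (y = +95, 0, -95, 150 mm up) as the shelf, no flap. Shelf and dryer stand side by side; either may be the left one, each turned up to 5 degrees.
- dryer_top: Top of the dryer; origin at the centre of its underside, its surface 12 mm higher (165 mm above the bench). A wooden rail 6 mm thick, 14 mm high runs round the edge. The dial stands in the middle; buoys may stand left and right of it.
- bin: Open plywood bin, fixed on the bench, 160 x 160 mm outside, walls 6 mm thick, 75 mm high; origin at the centre of its underside, z up. On the far left or far right of the bench.
- dial_pull (a joint): How far the dial is pulled out, straight up: 0 = fully pushed in, 0.020 m = fully out. It slides stiffly (about 2.5 N) and stays where it is left.
- dial (a joint): Dial angle (rad), clockwise from above; 0 = pointer to the dryer's -x (off), starts within 0.25 of that. Stops at -0.35 and 1.65; the brass stud is at 1.35. A steel block in the way of the lug under the pointer lets the dial turn through 0.3 to 1.1 only while out by more than 11 mm; it goes back in only below 0.3 or above 1.1. Friction 0.04 N m.
- dial_grip (a point): Grip point of the dial, on its vertical axis; moves and turns with it. Grip: steel upright bar 14 mm thick (point y), 46 mm long (point x), from 22 mm below to 11 mm above this point. Below the bar: a 52 mm dia. skirt and the pointer arm to point -x (tip 45 mm from the axis), tops 22 mm below this point. Dial in: this point is 47 mm above the dryer's top.
- dial_mark (a point): Top of the small brass stud (8 mm dia., 7 mm high, the only brass on the dial) on the dial's round base plate, 48.5 mm from the dial's axis, that the pointer must point to.
- dryer_peg0 (a point): On the axis of a drying peg, 45 mm out from the dryer's front, where a tray hangs; point x along the peg, outward is -x. A hung tray's x lies along the peg and its origin 117.5 mm below the peg's axis. On or off: at least 8 mm above that, to pass over the bead; clear of the peg when 42 mm further out.
- dryer_peg1 (a point): On the axis of a drying peg, 45 mm out from the dryer's front, where a tray hangs; point x along the peg, outward is -x. A hung tray's x lies along the peg and its origin 117.5 mm below the peg's axis. On or off: at least 8 mm above that, to pass over the bead; clear of the peg when 42 mm further out.
- dryer_peg2 (a point): On the axis of a drying peg, 45 mm out from the dryer's front, where a tray hangs; point x along the peg, outward is -x. A hung tray's x lies along the peg and its origin 117.5 mm below the peg's axis. On or off: at least 8 mm above that, to pass over the bead; clear of the peg when 42 mm further out.
- tray1: May be absent. 0.11-0.21 kg, hangs on a shelf peg. Steel tray 60 (x) x 72 (y) x 22; origin at centre of underside, z up. A bail stands across y: uprights at y = +-34, shoulders 110-116 up; in its middle an inverted 90 degree V notch, mouth 32 wide at 110 up, apex at 126, 16 long in x, rides on the peg. On top a wooden grip 22 (x) x 14 (y), 128-176 up. (mm)
- tray2: May be absent. 0.11-0.21 kg, hangs on a shelf peg. Steel tray 60 (x) x 72 (y) x 22; origin at centre of underside, z up. A bail stands across y: uprights at y = +-34, shoulders 110-116 up; in its middle an inverted 90 degree V notch, mouth 32 wide at 110 up, apex at 126, 16 long in x, rides on the peg. On top a wooden grip 22 (x) x 14 (y), 128-176 up. (mm)
- tray3: May be absent. 0.11-0.21 kg, hangs on a shelf peg. Steel tray 60 (x) x 72 (y) x 22; origin at centre of underside, z up. A bail stands across y: uprights at y = +-34, shoulders 110-116 up; in its middle an inverted 90 degree V notch, mouth 32 wide at 110 up, apex at 126, 16 long in x, rides on the peg. On top a wooden grip 22 (x) x 14 (y), 128-176 up. (mm)
- buoy1: May be absent. Orange plastic net buoy, 0.12 kg: round, 54 mm dia. x 70 mm, with a neck 18 mm dia. from 70 to 110 mm up; origin at the centre of its underside, z along the neck. Stands on the dryer's top beside the dial.
- buoy2: May be absent. Orange plastic net buoy, 0.12 kg: round, 54 mm dia. x 70 mm, with a neck 18 mm dia. from 70 to 110 mm up; origin at the centre of its underside, z along the neck. Stands on the dryer's top beside the dial.
- scale: Bystander: brass spring fish scale, 26 x 110 x 12 mm, lying on the shelf; origin at its underside. Leave alone.
- cleat: Bystander: cast-bronze boat cleat, 134 mm long, 50 mm high, on the shelf; origin at its underside. Leave alone.
- gauge: Bystander: horn-handled net gauge, 22 x 145 x 14 mm, on the shelf; origin at its underside. Leave alone.
- driver: Bystander: screwdriver lying on the bench in front of the dryer; origin at its underside. Leave alone.
- swivels: Bystander: round flat aluminium swivel tin, 70 mm dia. x 30 mm, on the bench; origin at its underside. Leave alone.
- needle: Bystander: flat wooden net needle, 20 x 150 x 6 mm, on the dropped flap; origin at its underside. Leave alone.
Not all that is in view belongs to the job. Leave any pink or red look-alike of the tray1 alone.

How it is judged:
By the outcome, as a careful person would: the job done as asked, in the order asked, and still so for the second after the job is handed in, with the robot touching nothing.
Of tray1, tray2, tray3 only 2 to 3 are there at a start; the rules pass over those that are not, and their reading is None.
Of buoy1, buoy2 only 1 to 2 are there at a start; the rules pass over those that are not, and their reading is None.
At some moment in a run one of buoy1, buoy2 may be knocked a few centimetres aside while the robot is not near it.
It also fails if it takes over 210 s, if anything falls off the work surface, if the arm or the gripper's body presses on something with over 40 N, if the wrist force passes 120 N, or if a joint passes its speed limit or range.

## Robot

A 7-joint arm with a two-finger parallel gripper is mounted at the origin on the work surface. World frame = base frame: x ahead of the robot, y to its left, z up, the work surface at z = 0. Lengths are in m, angles in rad, forces in N, time in s.
With the tool pointing down it reaches from about 0.4 to 0.75 m from the base axis. Payload 19.5 kg.
Tool frame: the origin (TCP) lies on the centre line of the jaws, within the pads' length; the fingertips stand 14 mm ahead of it and the grasp point (between the pads) lies 5 mm behind it; z points along the fingers, y is the line along which they close (so a half turn about z gives the same grasp; the last joint's range is limited). The gripper opens to 85 mm and grips with 20 to 120 N. Pads are 22 mm wide; open, the fingers measure 114 mm over their backs; the gripper's body (76 mm by 85 mm) begins 54 mm behind the grasp point. The pads swing forward as they close: fully open they stand 13 mm farther back than shut.
Start: joints at [-1.261, 0.707, -0.028, 1.485, 0.022, 0.951, -0.075], TCP at [0.198, 0.54, 0.245] pointing down, gripper open.
Joint ranges: [-2.71, 2.71], [-0.32, 2.16], [-1.57, 1.52], [0, 2.45], [-1.46, 4.6], [0, 2.02], [-2.83, 2.83]. Speed limits (rad/s): [1.89, 1.89, 2.57, 2.57, 3.01, 3.01, 3.01].

## Interface

Orientations are given as a unit quaternion [w, x, y, z].
In Python, from bench import monitor, viewer, robot gives the robot as it stands.
- The arm moves only by the tool carry_out, never from a script. Its argument "deltas" is a list of rows, each a list of 7 numbers: the shift along the world's x, y, z normalised to -1 to 1, where 1 is 0.1 m, then the turn, a rotation vector about the world's x, y, z normalised to -1 to 1, where 1 is 90 degrees, then the opening, from -1 (shut) to 1 (fully open), so that 0 is half open. In form: [[dx, dy, dz, rx, ry, rz, claw], ...]. A call has 1 to 10 rows; each row is the pose to reach, as a shift and turn from the pose commanded when the call began; what a row does not reach only later rows make up. A row lasts 1/8 s, in which the tool goes at most 62.5 mm and 10.7 degrees, less where a joint would pass 70% of its speed; a pose out of reach is approached as far as the arm can. A call with a number of a shift or a turn outside -1 to 1 is refused whole. A call with a gripper value outside its range is refused whole. The fingers move at their own pace and stop on an object; "grip_force" is the grip in N (left out, the last holds). Time passes only in rows, so rows that repeat a pose let the fingers close. It gives the time, the measured TCP pose, the force, the opening and the grip force at its end, in the units of the state.
- monitor.get_obs(): the state, without advancing time (a new reading comes with each control period).
- viewer.camera(name): name is "scene" or "top" or "wrist"; returns a dict with "color" (400x640x3 uint8, red, green, blue), "depth" (400x640 float32, m along the optical axis (not along the pixel's ray), 0 where there is no reading), "K" (3x3 intrinsics, pixels), "dist" ([k1, k2, p1, p2, k3] as OpenCV has them; the pictures are not rectified), "R" (3x3) and "t" (3): a world point X has camera coordinates R X + t; the wrist camera has in their place "mount" (4x4, takes a point from camera to tool coordinates, whose origin is the TCP and whose axes are the flange's). Camera axes: x right, y down, z forward; pixel columns grow to the right and rows downward; lengths in m; the calibration is good to about 2 mm. A picture is of the moment at which its call begins: read the wrist's pose just before it.
- robot.hand_in(): hands the job in; it is judged then, once.
Trained networks look in the newest picture that a camera, given by its name, has taken for a name from the list of things; names that differ only in an ending like _2 or _b are one class to them, and where a whole thing is asked for, a point or a joint stands for the part that bears it (a point fixed in the world has none). Each returns a list of dicts, best first, with "confidence" (0 to 1); they miss things now and then, are a little off and sometimes report something else, mostly with a low value. They report only what shows in the picture. A call takes as long as a camera call. They do not tell look-alikes from the thing itself.
- viewer.search_frame(name, camera): "extent" ([left, top, width, height] as shares, 0 to 1, of the picture: columns of its width, rows of its height, round what is visible of it).
- viewer.silhouettes(name, camera): "region" (400x640 bool, what is visible of it) and "extent" ([left, top, width, height] as shares, 0 to 1, of the picture: columns of its width, rows of its height, round what is visible of it).
- viewer.landmark_of(name, camera): "location" ([column, row] as shares, 0 to 1, of the picture: columns of its width, rows of its height: a listed point, or the origin of a listed thing).
The state is a dict: "time_s": time; "q": joint angles; "joint_velocities": joint speeds; "joint_efforts": joint torques, N m; "eef_pos": TCP position; "eef_rot": TCP orientation; "contact_force": force on the tool from outside, world axes, zero at the start; "torque": the same for the moment, N m; "grip_width": opening from 0.0 (shut) to 1.0 (fully open); "grip_force": force on a finger pad.
Only numpy, scipy, OpenCV 4.12 (cv2) and the standard library are available. Lean on these libraries where they do the work, as an engineer would, in place of code of your own. Each camera call takes 0.05 s, during which the arm holds its last target. There are 200 camera calls.

## Working session

There is one attempt and no reset: what is moved stays moved. The work goes in short steps, Python scripts to look and compute and a tool call to move; the robot and the scene stay as the last step left them, time stands still between calls to the robot, and variables do not carry over. Pictures are saved under pics/ and viewed, at most 14 in all, crops included, and the job is handed in when it is done.

Besides the shell and the picture viewer there is one more tool, called after "Request:" by a JSON object that holds its "name" and its "arguments". carry_out: Moves the arm, as the interface text tells. Its arguments: {"type":"object","properties":{"deltas":{"type":"array"},"grip_force":{"type":"number"}},"required":["deltas"]}

```bash
ls; mkdir -p pics; cat > h.py <<'E'
import numpy as np, cv2
from bench import monitor, viewer, robot
from scipy.spatial.transform import Rotation as Rn
def pose():
    o=monitor.get_obs(); q=o['eef_rot']; T=np.eye(4)
    T[:3,:3]=Rn.from_quat([q[1],q[2],q[3],q[0]]).as_matrix(); T[:3,3]=o['eef_pos']; return T
def cam(n):
    T=pose(); c=viewer.camera(n)
    if 'mount' in c: M=T@np.array(c['mount'])
    else:
        M=np.eye(4); M[:3,:3]=np.array(c['R']).T; M[:3,3]=-np.array(c['R']).T@np.array(c['t'])
    c['M']=M; return c
def save(c,f): cv2.imwrite('pics/'+f,c['color'][:,:,::-1])
def ray(c,u,v):
    p=cv2.undistortPoints(np.array([[[u,v]]],float),np.array(c['K']),np.array(c['dist']))[0,0]
    return np.array([p[0],p[1],1.])
def world(c,u,v,d=None):
    if d is None: d=c['depth'][int(v),int(u)]
    return c['M'][:3,:3]@(ray(c,u,v)*d)+c['M'][:3,3]
def atz(c,u,v,z):
    r=c['M'][:3,:3]@ray(c,u,v); o=c['M'][:3,3]; return o+r*(z-o[2])/r[2]
def cloud(c):
    h,w=c['depth'].shape; g=np.stack(np.meshgrid(np.arange(w),np.arange(h)),-1).reshape(-1,1,2).astype(float)
    p=cv2.undistortPoints(g,np.array(c['K']),np.array(c['dist'])).reshape(h,w,2)
    P=np.concatenate([p,np.ones((h,w,1))],-1)*c['depth'][...,None]
    return P@c['M'][:3,:3].T+c['M'][:3,3]
E
python3 - <<'E'
from h import *
for n in ['scene','top']:
    c=cam(n); save(c,n+'0.png'); print(n,c['M'].round(3).tolist(),np.array(c['K']).round(0).tolist())
    for k in ['dial_grip','dial_mark','dryer_peg0','dryer_peg1','dryer_peg2','tray1','buoy1','bin','dryer_top','shelf_top','shelf','dryer','swivels','driver']:
        print(k,[(np.round([r['location'][0]*640,r['location'][1]*400]).astype(int).tolist(),round(r['confidence'],2)) for r in viewer.landmark_of(k,n)])
print(pose().round(3).tolist())
E
```

```text
pics
scene [[0.743, 0.398, -0.538, 1.131], [0.669, -0.42, 0.613, -0.751], [0.018, -0.815, -0.579, 0.814], [0.0, 0.0, 0.0, 1.0]] [[367.0, 0.0, 319.0], [0.0, 367.0, 198.0], [0.0, 0.0, 1.0]]
dial_grip [([328, 222], 0.94)]
dial_mark [([335, 217], 0.93)]
dryer_peg0 [([273, 236], 0.96), ([316, 205], 0.85), ([295, 219], 0.82)]
dryer_peg1 [([273, 236], 0.96), ([316, 205], 0.85), ([295, 219], 0.82)]
dryer_peg2 [([273, 236], 0.96), ([316, 205], 0.85), ([295, 219], 0.82)]
tray1 [([360, 171], 0.66), ([364, 202], 0.64), ([337, 176], 0.61)]
buoy1 [([301, 250], 0.75)]
bin [([220, 311], 0.63), ([378, 187], 0.35)]
dryer_top [([409, 174], 0.38), ([377, 184], 0.21)]
shelf_top [([398, 182], 0.9)]
shelf []
dryer []
swivels [([230, 260], 0.6)]
driver []
top [[-0.0, -0.977, 0.213, 0.302], [-1.0, -0.001, -0.003, -0.0], [0.003, -0.213, -0.977, 1.13], [0.0, 0.0, 0.0, 1.0]] [[372.0, 0.0, 318.0], [0.0, 372.0, 199.0], [0.0, 0.0, 1.0]]
dial_grip [([386, 145], 0.8), ([257, 203], 0.41)]
dial_mark [([361, 151], 0.75), ([259, 189], 0.68)]
dryer_peg0 [([416, 195], 0.98), ([345, 193], 0.88), ([382, 190], 0.82)]
dryer_peg1 [([416, 195], 0.98), ([345, 193], 0.88), ([382, 190], 0.82)]
dryer_peg2 [([416, 195], 0.98), ([345, 193], 0.88), ([382, 190], 0.82)]
tray1 [([226, 280], 0.86), ([182, 269], 0.63), ([381, 195], 0.59), ([255, 202], 0.58), ([268, 135], 0.32)]
buoy1 [([420, 150], 0.79)]
bin [([462, 208], 0.87)]
dryer_top [([272, 160], 0.26)]
shelf_top [([247, 150], 0.65), ([379, 192], 0.15)]
shelf [([257, 191], 0.57)]
dryer [([375, 188], 0.71), ([425, 249], 0.31)]
swivels [([424, 248], 0.63)]
driver [([358, 223], 0.55)]
[[-0.939, 0.345, 0.0, 0.198], [0.345, 0.939, -0.0, 0.54], [-0.0, -0.0, -1.0, 0.245], [0.0, 0.0, 0.0, 1.0]]
```

View pics/top0.png

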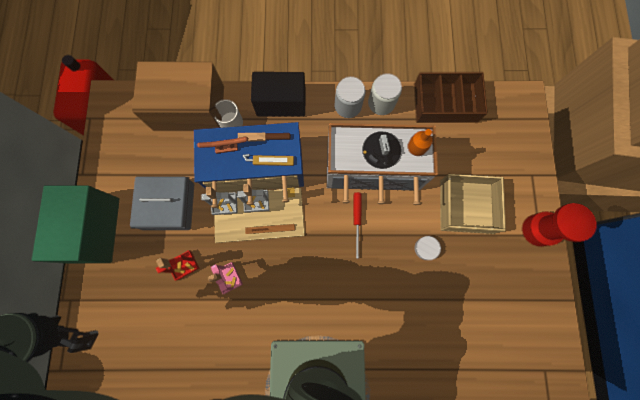

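View pics/scene0.png

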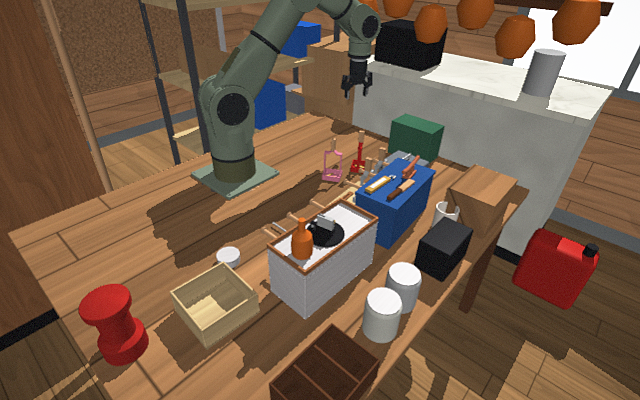

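The top view shows the shelf on the left with trays on its left and middle pegs (about 222,200 and 258,198) and its right peg empty (286,190). The dryer is on the right, with one buoy at (420,145) and the dial at (383,150). The bin is at (475,203), and the red and pink look-alikes are on the bench at (182,265) and (226,278).

```bash
python3 - <<'E'
from h import *
c=cam('top'); P=cloud(c)
def box(m,name):
    pts=P[m][:,:2].astype(np.float32); print(name,len(pts),[np.round(a,4).tolist() if not np.isscalar(a) else round(a,2) for a in cv2.minAreaRect(pts*1000)], 'z',np.percentile(P[m][:,2],[5,50,95]).round(3))
    return cv2.boxPoints(cv2.minAreaRect(pts))
V,U=np.mgrid[:400,:640]
roi=lambda a,b,c_,d:(U>=a)&(U<=b)&(V>=c_)&(V<=d)
z=P[...,2]
print(box(roi(315,450,115,195)&(z>.172)&(z<.186),'dryer rail').round(4).tolist())
print(box(roi(185,310,115,195)&(z>.158)&(z<.170),'shelf top').round(4).tolist())
print(box(roi(435,515,165,240)&(z>.068)&(z<.082),'bin').round(4).tolist())
m=roi(400,440,120,165)&(z>.20); print('buoy',P[m].mean(0).round(3),z[m].max()); t=m&(z>z[m].max()-.035); print('neck',P[t].mean(0).round(3),t.sum())
for u,v in [(416,195),(345,193),(382,190)]: print('peg',atz(c,u,v,.15).round(4))
print('dial',atz(c,386,145,.212).round(4),'mark',atz(c,361,151,.18).round(4))
m=roi(195,310,170,225)&(z>.14)&(z<.2)
for a,b in [(195,240),(240,275),(275,310)]:
    k=m&(U>=a)&(U<b); print('shelfpeg/trays',P[k&(P[...,0]<.57)].mean(0).round(3), k.sum(), z[k].max())
print('swivels',world(c,428,246).round(3),'pink',P[roi(200,245,255,300)&(z>.02)].mean(0).round(3),z[roi(195,245,255,300)].max())
E
```

```text
dryer rail 1274 [[648.3737, -176.6326], [290.7616, 142.2899], 88.65] z [0.172 0.178 0.182]
[[0.5738000273704529, -0.32030001282691956], [0.7160999774932861, -0.3237000107765198], [0.7228999733924866, -0.032999999821186066], [0.5806999802589417, -0.029600000008940697]]
shelf top 4412 [[618.5372, 187.8582], [204.8902, 289.2079], 4.27] z [0.162 0.165 0.168]
[[0.5055999755859375, 0.32440000772476196], [0.5271000266075134, 0.035999998450279236], [0.7315000295639038, 0.05130000039935112], [0.7099000215530396, 0.33970001339912415]]
bin 567 [[523.8394, -460.353], [163.1221, 160.518], 86.17] z [0.069 0.075 0.078]
[[0.4383000135421753, -0.5364000201225281], [0.5985000133514404, -0.5471000075340271], [0.6093999743461609, -0.38429999351501465], [0.44920000433921814, -0.3736000061035156]]
buoy [ 0.642 -0.261  0.249] 1.1304071448022228
neck [ 0.302 -0.     1.13 ] 7
peg [ 0.5254 -0.2689  0.15  ]
peg [ 0.5309 -0.0772  0.15  ]
peg [ 0.5393 -0.1776  0.15  ]
dial [ 0.6449 -0.1812  0.212 ] mark [ 0.6398 -0.1197  0.18  ]
shelfpeg/trays [0.538 0.271 0.158] 779 0.19870132996226275
shelfpeg/trays [0.531 0.176 0.157] 499 0.19774280582018733
shelfpeg/trays [0.536 0.086 0.155] 277 0.1707890610197702
swivels [ 0.399 -0.329  0.028] pink [0.308 0.246 0.155] 1.1304071448022228
```

Request:
{"name": "carry_out", "arguments": {"deltas": [[0.3, -0.3, 0.5, 0.08, 0, 0.1, 1], [0.6, -0.6, 1, 0, 0, 0.2, 1], [1, -1, 1, 0, 0, 0.27, 1], [1, -1, 1, 0, 0, 0.27, 1], [1, -1, 1, 0, 0, 0.27, 1]]}}

```text
time_s: 2.17
eef_pos: [0.2978, 0.44, 0.3452]
eef_rot: [-0.0, -0.036, 0.999, 0.0]
contact_force: [-0.9, 0.6, -0.6]
grip_width: 0.999
grip_force: 0.0
```

Request:
{"name": "carry_out", "arguments": {"deltas": [[0.5, -0.5, 0, 0, 0, 0, 1], [1, -1, 0, 0, 0, 0, 1], [1, -1, 0, 0, 0, 0, 1]]}}

```text
time_s: 2.55
eef_pos: [0.3997, 0.3379, 0.3449]
eef_rot: [0.0, -0.034, 0.999, -0.001]
contact_force: [-0.9, 1.0, -1.2]
grip_width: 1.003
grip_force: 0.0
```

Request:
{"name": "carry_out", "arguments": {"deltas": [[0.3, -0.5, 0, 0, 0, 0, 1], [0.6, -1, 0, 0, 0, 0, 1], [0.6, -1, 0, 0, 0, 0, 1], [0.6, -1, 0, 0, 0, 0, 1]]}}

```text
time_s: 3.05
eef_pos: [0.4574, 0.2412, 0.3451]
eef_rot: [-0.0, -0.037, 0.999, 0.0]
contact_force: [-0.5, 0.3, -0.6]
grip_width: 0.998
grip_force: 0.0
```

```bash
python3 - <<'E'
from h import *
c=cam('wrist'); save(c,'w1.png'); print(np.array(c['mount']).round(3).tolist()); print(pose().round(3).tolist())
P=cloud(c); np.save('w1.npy',P)
for k in ['tray1','shelf_top']: print(k,[(np.round([r['location'][0]*640,r['location'][1]*400]).astype(int).tolist(),round(r['confidence'],2)) for r in viewer.landmark_of(k,'wrist')])
z=P[...,2]; m=((z>.19)&(z<.225)&(P[...,0]<.6)&(P[...,0]>.45)).astype(np.uint8)
n,l,s,ce=cv2.connectedComponentsWithStats(m)
for i in range(1,n):
    if s[i,4]>60: Q=P[l==i]; print(s[i].tolist(),Q.mean(0).round(4),[np.round(a,1) for a in cv2.minAreaRect((Q[:,:2]*1000).astype(np.float32))],Q[:,2].max().round(4))
E
```

```text
[[0.0, -0.956, -0.293, 0.076], [1.0, 0.0, -0.0, -0.001], [0.0, -0.293, 0.956, -0.129], [0.0, 0.0, 0.0, 1.0]]
[[-0.997, -0.074, -0.001, 0.457], [-0.074, 0.997, 0.001, 0.241], [0.0, 0.001, -1.0, 0.345], [0.0, 0.0, 0.0, 1.0]]
tray1 [([347, 46], 0.76), ([342, 200], 0.69), ([438, 81], 0.68), ([281, 203], 0.66)]
shelf_top [([268, 324], 0.77), ([44, 218], 0.67)]
[348, 243, 17, 30, 469] [0.5185 0.2756 0.2049] [array([521.3, 276.4]), array([22.9, 14.1]), np.float64(4.7)] 0.2101
[246, 244, 20, 29, 490] [0.5263 0.1824 0.2046] [array([528.5, 181.4]), array([22.4, 14.5]), np.float64(3.5)] 0.2098
```

View pics/w1.png

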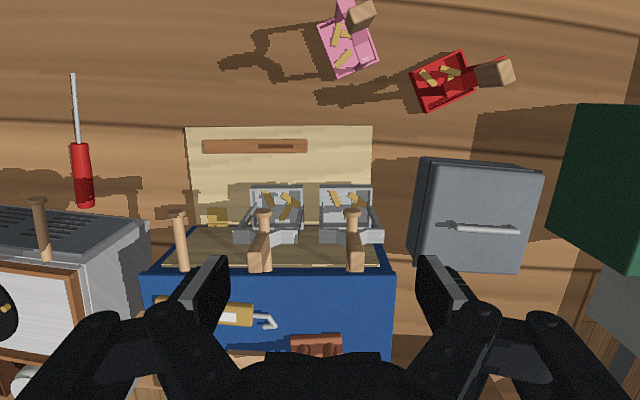

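Trays are on the left and middle pegs with grips at (355,258) and (256,258) in the wrist view, and the right peg is empty. I'll take the middle tray first.

Request:
{"name": "carry_out", "arguments": {"deltas": [[0.35, -0.3, 0, 0, 0, 0, 0.3], [0.7, -0.59, 0, 0, 0, 0, 0.3], [0.7, -0.59, -0.3, 0, 0, 0, 0.3], [0.7, -0.59, -0.6, 0, 0, 0, 0.3], [0.7, -0.59, -0.6, 0, 0, 0, 0.3]]}}

```text
time_s: 3.82
eef_pos: [0.5273, 0.1814, 0.2841]
eef_rot: [-0.001, -0.037, 0.999, -0.0]
contact_force: [-0.4, -0.1, 1.1]
grip_width: 0.654
grip_force: 0.0
```

Request:
{"name": "carry_out", "arguments": {"deltas": [[0, 0, -0.3, 0, 0, 0, 0.3], [0, 0, -0.6, 0, 0, 0, 0.3], [0, 0, -0.9, 0, 0, 0, 0.3], [0, 0, -1, 0, 0, 0, 0.3], [0, 0, -1, 0, 0, 0, -1], [0, 0, -1, 0, 0, 0, -1], [0, 0, -1, 0, 0, 0, -1], [0, 0, -1, 0, 0, 0, -1], [0, 0, -1, 0, 0, 0, -1], [0, 0, -1, 0, 0, 0, -1]], "grip_force": 50}}

```text
time_s: 5.08
eef_pos: [0.5287, 0.1821, 0.1867]
eef_rot: [0.001, -0.036, 0.999, 0.001]
contact_force: [-0.2, 6.4, 5.8]
grip_width: 0.163
grip_force: 49.7
```

Request:
{"name": "carry_out", "arguments": {"deltas": [[0, 0, 0.1, 0, 0, 0, -1], [0, 0, 0.2, 0, 0, 0, -1], [0, 0, 0.25, 0, 0, 0, -1], [0, 0, 0.25, 0, 0, 0, -1], [-0.3, -0.02, 0.25, 0, 0, 0, -1], [-0.6, -0.04, 0.25, 0, 0, 0, -1], [-0.8, -0.06, 0.25, 0, 0, 0, -1], [-1, -0.07, 0.25, 0, 0, 0, -1], [-1, -0.07, 0.5, 0, 0, 0, -1], [-1, -0.07, 0.8, 0, 0, 0, -1]]}}

```text
time_s: 6.32
eef_pos: [0.4278, 0.1737, 0.2657]
eef_rot: [-0.001, -0.036, 0.999, -0.0]
contact_force: [0.1, -0.8, -0.7]
grip_width: 0.157
grip_force: 49.1
```

Request:
{"name": "carry_out", "arguments": {"deltas": [[0, -0.3, 0, 0, 0, -0.03, -1], [0, -0.6, 0, 0, 0, -0.062, -1], [0, -1, 0, 0, 0, -0.062, -1], [0, -1, 0, 0, 0, -0.062, -1]]}}

```text
time_s: 6.82
eef_pos: [0.4281, 0.0713, 0.2652]
eef_rot: [-0.0, 0.014, 1.0, -0.001]
contact_force: [0.4, 1.4, -1.0]
grip_width: 0.154
grip_force: 49.4
```

Request:
{"name": "carry_out", "arguments": {"deltas": [[0, -0.4, 0, 0, 0, 0, -1], [0, -0.8, 0, 0, 0, 0, -1], [0, -1, 0, 0, 0, 0, -1]]}}

```text
time_s: 7.2
eef_pos: [0.428, -0.0276, 0.2652]
eef_rot: [-0.0, 0.013, 1.0, -0.0]
contact_force: [0.5, -0.1, -1.3]
grip_width: 0.155
grip_force: 49.6
```

Request:
{"name": "carry_out", "arguments": {"deltas": [[0, -0.4, 0, 0, 0, 0, -1], [0, -0.8, 0, 0, 0, 0, -1], [0, -1, 0, 0, 0, 0, -1], [0, -1, 0, 0, 0, 0, -1], [0, -1, 0, 0, 0, 0, -1]]}}

```text
time_s: 7.82
eef_pos: [0.4283, -0.1253, 0.2652]
eef_rot: [-0.0, 0.012, 1.0, 0.0]
contact_force: [0.1, 0.0, -1.4]
grip_width: 0.159
grip_force: 49.5
```

```bash
python3 - <<'E'
from h import *
c=cam('wrist'); save(c,'w2.png'); print(pose().round(3).tolist())
for k,z in [('dryer_peg1',.15),('dial_grip',.212),('dial_mark',None),('buoy1',.165)]:
    for r in viewer.landmark_of(k,'wrist'):
        u,v=r['location'][0]*640,r['location'][1]*400
        print(k,round(u),round(v),round(r['confidence'],2),(atz(c,u,v,z) if z else world(c,u,v)).round(4))
P=cloud(c);np.save('w2.npy',P)
z=P[...,2]; m=((z>.145)&(z<.17)&(P[...,0]<.57)&(P[...,0]>.48)&(P[...,1]<0)).astype(np.uint8)
n,l,s,ce=cv2.connectedComponentsWithStats(m)
for i in range(1,n):
    if s[i,4]>60: Q=P[l==i]; print(s[i].tolist(),Q.mean(0).round(4),[np.round(a,1) for a in cv2.minAreaRect((Q[:,:2]*1000).astype(np.float32))],Q[:,2].max().round(4))
E
```

```text
[[-1.0, 0.024, -0.0, 0.428], [0.024, 1.0, 0.0, -0.125], [0.0, 0.0, -1.0, 0.265], [0.0, 0.0, 0.0, 1.0]]
dial_mark 80 234 0.28 [ 0.5129 -0.4582  0.0073]
[153, 277, 25, 44, 679] [ 0.5116 -0.2658  0.154 ] [array([ 516.7, -265.3]), array([39.9, 20. ]), np.float64(5.7)] 0.1604
[260, 278, 12, 13, 79] [ 0.501  -0.1782  0.1513] [array([ 501.3, -178.2]), array([4.8, 8.9]), np.float64(35.3)] 0.1585
[374, 278, 19, 17, 184] [ 0.5042 -0.0754  0.1536] [array([504.7, -74.8]), array([14. , 11.1]), np.float64(40.2)] 0.1612
```

View pics/w2.png

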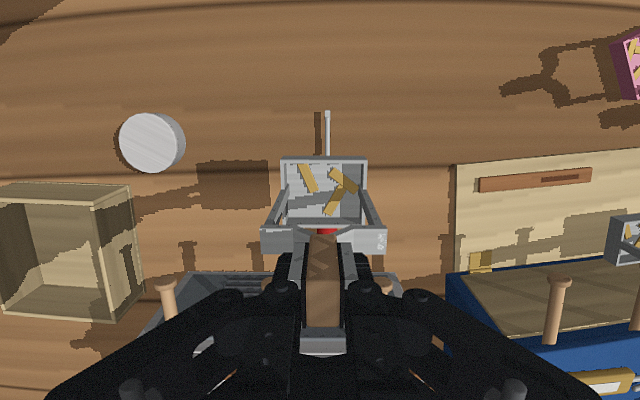

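The wrist view shows the tray held level, with the dryer's right peg at (165,280), the left peg at (385,280), and the middle peg hidden behind the fingers. The positions agree with the rail fit.

Request:
{"name": "carry_out", "arguments": {"deltas": [[0, -0.3, -0.2, 0, 0, 0, -1], [0, -0.47, -0.5, 0, 0, 0, -1], [0, -0.47, -0.53, 0, 0, 0, -1], [0.3, -0.47, -0.53, 0, 0, 0, -1], [0.6, -0.475, -0.53, 0, 0, 0, -1], [0.9, -0.48, -0.53, 0, 0, 0, -1], [1, -0.48, -0.53, 0, 0, 0, -1], [1, -0.48, -0.53, 0, 0, 0, -1]]}}

```text
time_s: 9.07
eef_pos: [0.5281, -0.1735, 0.2126]
eef_rot: [0.0, 0.012, 1.0, 0.0]
contact_force: [-0.2, -1.3, -0.9]
grip_width: 0.157
grip_force: 49.6
```

Request:
{"name": "carry_out", "arguments": {"deltas": [[0, 0, -0.1, 0, 0, 0, -1], [0, 0, -0.16, 0, 0, 0, -1], [0, 0, -0.2, 0, 0, 0, -1], [0, 0, -0.23, 0, 0, 0, -1], [0, 0, -0.25, 0, 0, 0, -1], [0, 0, -0.25, 0, 0, 0, -1]]}}

```text
time_s: 9.82
eef_pos: [0.5286, -0.1732, 0.1878]
eef_rot: [0.001, 0.012, 1.0, 0.001]
contact_force: [-0.6, 6.6, 8.4]
grip_width: 0.157
grip_force: 51.1
```

Request:
{"name": "carry_out", "arguments": {"deltas": [[0, 0, 0, 0, 0, 0, -0.4], [0, 0, 0, 0, 0, 0, 0.1], [0, 0, 0, 0, 0, 0, 0.1], [0, 0, 0, 0, 0, 0, 0.1], [0, 0, 0.3, 0, 0, 0, 0.1], [0, 0, 0.6, 0, 0, 0, 0.1], [0, 0, 1, 0, 0, 0, 0.1], [-0.5, 0.2, 1, 0, 0, 0, 0.1], [-1, 0.6, 1, 0, 0, 0, 0.1], [-1, 1, 1, 0, 0, 0, 0.1]]}}

```text
time_s: 11.08
eef_pos: [0.4254, -0.074, 0.2877]
eef_rot: [-0.0, 0.014, 1.0, -0.0]
contact_force: [2.5, 0.0, -0.5]
grip_width: 0.55
grip_force: 0.0
```

Request:
{"name": "carry_out", "arguments": {"deltas": [[0.0, 0.5, 0.2, 0, 0, 0.03, 0.1], [0, 1, 0.2, 0, 0, 0.062, 0.1], [0, 1, 0.2, 0, 0, 0.062, 0.1]]}}

```text
time_s: 11.45
eef_pos: [0.428, 0.0289, 0.3075]
eef_rot: [0.0, -0.039, 0.999, 0.0]
contact_force: [0.2, -0.5, -0.2]
grip_width: 0.554
grip_force: 0.0
```

Request:
{"name": "carry_out", "arguments": {"deltas": [[0.0, 0.5, 0, 0, 0, 0, 0.3], [0, 1, 0, 0, 0, 0, 0.3], [0, 1, 0, 0, 0, 0, 0.3], [0, 1, 0, 0, 0, 0, 0.3]]}}

```text
time_s: 11.95
eef_pos: [0.4282, 0.1249, 0.3072]
eef_rot: [-0.0, -0.036, 0.999, -0.0]
contact_force: [0.2, 0.4, -1.0]
grip_width: 0.651
grip_force: 0.0
```

```bash
python3 - <<'E'
from h import *
c=cam('top'); save(c,'t2.png'); print(pose().round(3).tolist())
c=cam('wrist')
P=cloud(c);z=P[...,2]; m=((z>.19)&(z<.225)&(P[...,0]<.6)&(P[...,0]>.45)).astype(np.uint8)
n,l,s,ce=cv2.connectedComponentsWithStats(m)
for i in range(1,n):
    if s[i,4]>60: Q=P[l==i]; print(s[i].tolist(),Q.mean(0).round(4),[np.round(a,1) for a in cv2.minAreaRect((Q[:,:2]*1000).astype(np.float32))],Q[:,2].max().round(4))
E
```

```text
[[-0.998, -0.071, -0.0, 0.428], [-0.071, 0.998, -0.001, 0.125], [0.0, -0.001, -1.0, 0.307], [0.0, 0.0, 0.0, 1.0]]
[0, 269, 13, 30, 268] [ 0.5288 -0.1667  0.196 ] [array([ 528.6, -167. ]), array([23.1,  8.6]), np.float64(14.7)] 0.2049
```

View pics/t2.png

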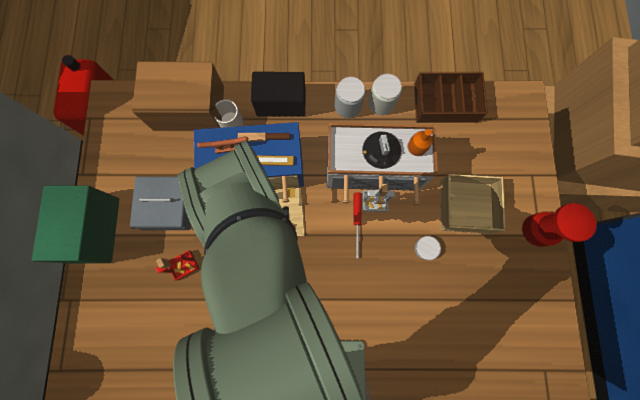

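The first tray now hangs on the middle dryer peg (378,195). Next is the second tray.

Request:
{"name": "carry_out", "arguments": {"deltas": [[0.2, 0.5, 0, 0, 0, 0, 0.3], [0.5, 1, 0, 0, 0, 0, 0.3], [0.5, 1, 0, 0, 0, 0, 0.3]]}}

```text
time_s: 12.42
eef_pos: [0.4789, 0.2278, 0.3064]
eef_rot: [-0.0, -0.037, 0.999, 0.0]
contact_force: [-0.4, -0.6, 0.2]
grip_width: 0.652
grip_force: 0.0
```

Request:
{"name": "carry_out", "arguments": {"deltas": [[0.43, 0.5, 0, 0, 0, 0, 0.3], [0.43, 0.51, 0, 0, 0, 0, 0.3], [0.43, 0.51, -0.22, 0, 0, 0, 0.3], [0.43, 0.51, -0.22, 0, 0, 0, 0.3]]}}

```text
time_s: 12.92
eef_pos: [0.5209, 0.2751, 0.2845]
eef_rot: [-0.001, -0.035, 0.999, -0.001]
contact_force: [0.0, -0.1, 0.6]
grip_width: 0.647
grip_force: 0.0
```

Request:
{"name": "carry_out", "arguments": {"deltas": [[0, 0, -0.3, 0, 0, 0, 0.3], [0, 0, -0.6, 0, 0, 0, 0.3], [0, 0, -0.9, 0, 0, 0, 0.3], [0, 0, -1, 0, 0, 0, 0.3], [0, 0, -1, 0, 0, 0, -1], [0, 0, -1, 0, 0, 0, -1], [0, 0, -1, 0, 0, 0, -1], [0, 0, -1, 0, 0, 0, -1], [0, 0, -1, 0, 0, 0, -1], [0, 0, -1, 0, 0, 0, -1]], "grip_force": 50}}

```text
time_s: 14.18
eef_pos: [0.5215, 0.2774, 0.1866]
eef_rot: [0.001, -0.036, 0.999, 0.001]
contact_force: [-0.3, 1.4, 7.3]
grip_width: 0.154
grip_force: 51.7
```

Request:
{"name": "carry_out", "arguments": {"deltas": [[0, 0, 0.1, 0, 0, 0, -1], [0, 0, 0.2, 0, 0, 0, -1], [0, 0, 0.25, 0, 0, 0, -1], [0, 0, 0.25, 0, 0, 0, -1], [-0.3, -0.02, 0.25, 0, 0, 0, -1], [-0.6, -0.04, 0.25, 0, 0, 0, -1], [-0.8, -0.06, 0.25, 0, 0, 0, -1], [-1, -0.07, 0.25, 0, 0, 0, -1], [-1, -0.07, 0.5, 0, 0, 0, -1], [-1, -0.07, 0.8, 0, 0, 0, -1]]}}

```text
time_s: 15.42
eef_pos: [0.4208, 0.2697, 0.2657]
eef_rot: [-0.001, -0.036, 0.999, -0.0]
contact_force: [-0.0, -0.6, -0.9]
grip_width: 0.153
grip_force: 50.6
```

Request:
{"name": "carry_out", "arguments": {"deltas": [[0, -0.3, 0, 0, 0, -0.03, -1], [0, -0.6, 0, 0, 0, -0.062, -1], [0, -1, 0, 0, 0, -0.062, -1], [0, -1, 0, 0, 0, -0.062, -1]]}}

```text
time_s: 15.92
eef_pos: [0.4213, 0.1673, 0.2653]
eef_rot: [-0.0, 0.014, 1.0, -0.001]
contact_force: [-0.2, 0.5, -1.9]
grip_width: 0.153
grip_force: 50.8
```

Request:
{"name": "carry_out", "arguments": {"deltas": [[0, -0.4, 0, 0, 0, 0, -1], [0, -0.8, 0, 0, 0, 0, -1], [0, -1, 0, 0, 0, 0, -1]]}}

```text
time_s: 16.3
eef_pos: [0.4211, 0.0685, 0.2652]
eef_rot: [-0.0, 0.013, 1.0, -0.0]
contact_force: [0.2, -0.1, -0.8]
grip_width: 0.156
grip_force: 50.7
```

Request:
{"name": "carry_out", "arguments": {"deltas": [[0, -0.4, 0, 0, 0, 0, -1], [0.05, -0.8, 0, 0, 0, 0, -1], [0.08, -1, 0, 0, 0, 0, -1], [0.08, -1, 0, 0, 0, 0, -1], [0.08, -1, 0, 0, 0, 0, -1]]}}

```text
time_s: 16.92
eef_pos: [0.4292, -0.0293, 0.2652]
eef_rot: [-0.0, 0.012, 1.0, 0.0]
contact_force: [-0.2, -0.0, -1.4]
grip_width: 0.157
grip_force: 50.7
```

Request:
{"name": "carry_out", "arguments": {"deltas": [[0, -0.3, -0.2, 0, 0, 0, -1], [0, -0.46, -0.5, 0, 0, 0, -1], [0, -0.46, -0.53, 0, 0, 0, -1], [0.3, -0.46, -0.53, 0, 0, 0, -1], [0.6, -0.47, -0.53, 0, 0, 0, -1], [0.9, -0.475, -0.53, 0, 0, 0, -1], [1, -0.48, -0.53, 0, 0, 0, -1], [1, -0.48, -0.53, 0, 0, 0, -1]]}}

```text
time_s: 17.92
eef_pos: [0.5291, -0.0773, 0.2126]
eef_rot: [0.0, 0.012, 1.0, 0.0]
contact_force: [-0.5, -0.2, -1.2]
grip_width: 0.157
grip_force: 50.7
```

Request:
{"name": "carry_out", "arguments": {"deltas": [[0, 0, -0.1, 0, 0, 0, -1], [0, 0, -0.16, 0, 0, 0, -1], [0, 0, -0.2, 0, 0, 0, -1], [0, 0, -0.23, 0, 0, 0, -1], [0, 0, -0.25, 0, 0, 0, -1], [0, 0, -0.25, 0, 0, 0, -1]]}}

```text
time_s: 18.68
eef_pos: [0.5293, -0.0777, 0.1874]
eef_rot: [0.0, 0.012, 1.0, 0.0]
contact_force: [0.4, 3.7, -0.0]
grip_width: 0.158
grip_force: 51.1
```

Request:
{"name": "carry_out", "arguments": {"deltas": [[0, 0, -0.01, 0, 0, 0, -0.4], [0, 0, -0.01, 0, 0, 0, 0.1], [0, 0, -0.01, 0, 0, 0, 0.1], [0, 0, -0.01, 0, 0, 0, 0.1], [0, 0, 0.3, 0, 0, 0, 0.1], [0, 0, 0.6, 0, 0, 0, 0.1], [0, 0, 1, 0, 0, 0, 0.1], [-0.2, -0.2, 1, 0, 0, 0, 0.1], [-0.4, -0.5, 1, 0, 0, 0, 0.1], [-0.4, -0.5, 1, 0, 0, 0, 0.1]]}}

```text
time_s: 19.92
eef_pos: [0.4881, -0.1303, 0.2875]
eef_rot: [-0.0, 0.014, 1.0, -0.001]
contact_force: [0.3, -0.1, 0.7]
grip_width: 0.552
grip_force: 0.0
```

Request:
{"name": "carry_out", "arguments": {"deltas": [[0.0, -0.4, 0.4, 0, 0, 0, 0.1], [0, -0.8, 0.8, 0, 0, 0, 0.1], [0, -0.8, 1, 0, 0, 0, 0.1], [0, -0.8, 1, 0, 0, 0, 0.1]]}}

```text
time_s: 20.42
eef_pos: [0.4897, -0.2079, 0.3881]
eef_rot: [0.001, 0.012, 1.0, -0.0]
contact_force: [0.4, 0.5, -0.7]
grip_width: 0.546
grip_force: 0.0
```

```bash
python3 - <<'E'
from h import *
c=cam('wrist'); save(c,'w3.png'); print(pose().round(3).tolist())
for k,z in [('buoy1',.165),('dial_grip',.212),('dial_mark',.18),('tray1',.03)]:
    for r in viewer.landmark_of(k,'wrist'):
        u,v=r['location'][0]*640,r['location'][1]*400
        print(k,round(u),round(v),round(r['confidence'],2),atz(c,u,v,z).round(4))
P=cloud(c);np.save('w3.npy',P); C=c['color'].astype(int)
z=P[...,2]
def cc(m):
    n,l,s,ce=cv2.connectedComponentsWithStats(m.astype(np.uint8))
    for i in range(1,n):
        if s[i,4]>50: Q=P[l==i]; print(s[i].tolist(),Q.mean(0).round(4),[np.round(a,1) for a in cv2.minAreaRect((Q[:,:2]*1000).astype(np.float32))],Q[:,2].max().round(4))
print('grips'); cc((z>.19)&(z<.225)&(P[...,0]<.6)&(P[...,0]>.45))
print('neck'); cc((z>.245)&(z<.285)&(P[...,0]>.58))
print('dialbar'); cc((z>.212)&(z<.235)&(P[...,0]>.58))
E
```

```text
[[-1.0, 0.024, 0.0, 0.489], [0.024, 1.0, 0.0, -0.208], [-0.0, 0.0, -1.0, 0.387], [0.0, 0.0, 0.0, 1.0]]
buoy1 279 301 0.86 [ 0.658  -0.2698  0.165 ]
buoy1 353 317 0.35 [ 0.6839 -0.1744  0.165 ]
dial_grip 356 315 0.68 [ 0.6457 -0.175   0.212 ]
dial_grip 615 275 0.29 [0.6079 0.1246 0.212 ]
tray1 619 29 0.71 [0.312  0.2325 0.03  ]
tray1 405 172 0.65 [ 0.5239 -0.0826  0.03  ]
tray1 347 178 0.61 [ 0.5314 -0.1727  0.03  ]
grips
[351, 201, 15, 26, 360] [ 0.5268 -0.1739  0.2057] [array([ 528.6, -173.4]), array([14.1, 22.3]), np.float64(89.4)] 0.2097
[438, 200, 20, 25, 420] [ 0.5275 -0.0801  0.2041] [array([528.9, -78.1]), array([14.3, 22.1]), np.float64(88.9)] 0.2096
neck
[262, 336, 14, 18, 167] [ 0.6472 -0.2681  0.2537] [array([ 648.4, -267.8]), array([16.2,  6.1]), np.float64(51.4)] 0.267
dialbar
[347, 298, 19, 40, 479] [ 0.6418 -0.1767  0.2219] [array([ 645.5, -176. ]), array([44.9, 14.3]), np.float64(9.4)] 0.2256
[265, 303, 29, 45, 714] [ 0.6418 -0.2591  0.2256] [array([ 648.7, -259. ]), array([48.3, 23.9]), np.float64(14.5)] 0.235
```

View pics/w3.png

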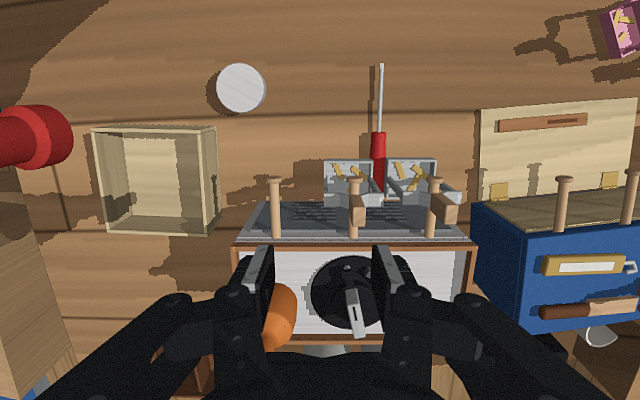

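Both trays hang at the correct height, with grips at (358,214) and (444,212). The buoy at (280,317) is half hidden by a finger, so I'll shift sideways over it for a better look.

Request:
{"name": "carry_out", "arguments": {"deltas": [[0.0, -0.4, 0.1, 0, 0, 0, 0.6], [0, -0.6, 0.1, 0, 0, 0, 0.6], [0, -0.6, 0.1, 0, 0, 0, 0.6], [0, -0.6, 0.1, 0, 0, 0, 0.6]]}}

```text
time_s: 21.18
eef_pos: [0.4893, -0.2672, 0.3969]
eef_rot: [-0.0, 0.012, 1.0, 0.0]
contact_force: [0.1, 0.2, 0.5]
grip_width: 0.801
grip_force: 0.0
```

```bash
python3 - <<'E'
from h import *
c=cam('wrist'); save(c,'w4.png'); print(pose().round(3).tolist())
for k,z in [('buoy1',.165)]:
    for r in viewer.landmark_of(k,'wrist'):
        u,v=r['location'][0]*640,r['location'][1]*400
        print(k,round(u),round(v),round(r['confidence'],2),atz(c,u,v,z).round(4))
P=cloud(c); C=c['color'].astype(int); o=(C[...,0]>150)&(C[...,0]-C[...,2]>90)&(P[...,0]>.59)&(P[...,0]<.72)&(P[...,1]<-.18)
z=P[...,2]
from scipy.optimize import least_squares
for a,b,r in [(.236,.272,.009),(.175,.225,.027)]:
    m=o&(z>a)&(z<b); Q=P[m]; print(m.sum(), Q.mean(0).round(4), Q.min(0).round(4),Q.max(0).round(4))
    f=least_squares(lambda p:np.hypot(Q[:,0]-p[0],Q[:,1]-p[1])-r,Q.mean(0)[:2]+[.01,0],loss='soft_l1',f_scale=.002); print('fit',f.x.round(4),np.abs(f.fun).mean())
E
```

```text
[[-1.0, 0.024, -0.0, 0.489], [0.024, 1.0, 0.001, -0.267], [0.0, 0.001, -1.0, 0.397], [0.0, 0.0, 0.0, 1.0]]
buoy1 401 200 0.66 [ 0.5275 -0.1769  0.165 ]
buoy1 326 291 0.55 [ 0.6486 -0.2677  0.165 ]
212 [ 0.6471 -0.2661  0.2442] [ 0.6393 -0.2781  0.236 ] [ 0.6625 -0.2577  0.2702]
fit [ 0.6513 -0.2721] 0.001594556453508984
172 [ 0.6375 -0.2535  0.2146] [ 0.6288 -0.2758  0.1928] [ 0.6493 -0.2458  0.2249]
fit [ 0.6566 -0.2713] 0.0007267165857307678
```

Request:
{"name": "carry_out", "arguments": {"deltas": [[0.5, 0, 0, 0, 0, 0, 0.6], [1, -0.03, 0, 0, 0, 0, 0.6], [1, -0.03, 0, 0, 0, 0, 0.6]]}}

```text
time_s: 21.65
eef_pos: [0.5914, -0.2697, 0.3954]
eef_rot: [-0.001, 0.011, 1.0, 0.001]
contact_force: [-0.9, 0.6, -0.9]
grip_width: 0.801
grip_force: 0.0
```

Request:
{"name": "carry_out", "arguments": {"deltas": [[0.5, 0, 0, 0, 0, 0, 0.3], [0.64, 0, 0, 0, 0, 0, 0.3], [0.64, 0, -0.2, 0, 0, 0, 0.3], [0.64, 0, -0.4, 0, 0, 0, 0.3], [0.64, 0, -0.4, 0, 0, 0, 0.3]]}}

```text
time_s: 22.28
eef_pos: [0.6524, -0.2709, 0.357]
eef_rot: [-0.001, 0.012, 1.0, 0.0]
contact_force: [0.2, 0.9, 0.1]
grip_width: 0.649
grip_force: 0.0
```

Request:
{"name": "carry_out", "arguments": {"deltas": [[0, 0, -0.3, 0, 0, 0, 0.3], [0, 0, -0.6, 0, 0, 0, 0.3], [0, 0, -0.9, 0, 0, 0, 0.3], [0, 0, -1, 0, 0, 0, 0.3], [0, 0, -1, 0, 0, 0, -1], [0, 0, -1, 0, 0, 0, -1], [0, 0, -1, 0, 0, 0, -1], [0, 0, -1, 0, 0, 0, -1], [0, 0, -1, 0, 0, 0, -1]], "grip_force": 40}}

```text
time_s: 23.4
eef_pos: [0.6536, -0.2713, 0.2587]
eef_rot: [0.001, 0.013, 1.0, -0.0]
contact_force: [-0.5, 1.2, 7.9]
grip_width: 0.196
grip_force: 39.1
```

Request:
{"name": "carry_out", "arguments": {"deltas": [[0, 0, 0.3, 0, 0, 0, -1], [0, 0, 0.6, 0, 0, 0, -1], [0, 0, 0.8, 0, 0, 0, -1], [-0.4, -0.4, 0.8, 0, 0, 0, -1], [-0.8, -0.8, 0.8, 0, 0, 0, -1], [-1, -1, 0.8, 0, 0, 0, -1], [-1, -1, 0.8, 0, 0, 0, -1]]}}

```text
time_s: 24.28
eef_pos: [0.5516, -0.3732, 0.3382]
eef_rot: [0.0, 0.014, 1.0, -0.001]
contact_force: [0.7, 0.3, -1.0]
grip_width: 0.198
grip_force: 39.3
```

Request:
{"name": "carry_out", "arguments": {"deltas": [[-0.3, -0.45, 0, 0, 0, 0, -1], [-0.3, -0.9, 0, 0, 0, 0, -1], [-0.3, -0.9, -0.4, 0, 0, 0, -1], [-0.3, -0.9, -0.8, 0, 0, 0, -1], [-0.3, -0.9, -1, 0, 0, 0, -1], [-0.3, -0.9, -1, 0, 0, 0, -1]]}}

```text
time_s: 25.02
eef_pos: [0.5236, -0.4603, 0.2364]
eef_rot: [-0.001, 0.012, 1.0, 0.001]
contact_force: [-0.2, -0.2, -0.2]
grip_width: 0.195
grip_force: 39.3
```

Request:
{"name": "carry_out", "arguments": {"deltas": [[0, 0, -0.2, 0, 0, 0, -1], [0, 0, -0.4, 0, 0, 0, -1], [0, 0, -0.6, 0, 0, 0, -1], [0, 0, -0.7, 0, 0, 0, -1], [0, 0, -0.76, 0, 0, 0, -1], [0, 0, -0.76, 0, 0, 0, -1]]}}

```text
time_s: 25.78
eef_pos: [0.5234, -0.4613, 0.1617]
eef_rot: [0.0, 0.013, 1.0, -0.0]
contact_force: [-0.1, -0.3, -0.4]
grip_width: 0.194
grip_force: 39.4
```

Request:
{"name": "carry_out", "arguments": {"deltas": [[0, 0, -0.2, 0, 0, 0, -1], [0, 0, -0.4, 0, 0, 0, -1], [0, 0, -0.5, 0, 0, 0, -1], [0, 0, -0.55, 0, 0, 0, -1], [0, 0, -0.55, 0, 0, 0, -1]]}}

```text
time_s: 26.4
eef_pos: [0.5232, -0.4614, 0.1066]
eef_rot: [0.0, 0.013, 1.0, -0.0]
contact_force: [-0.0, -0.5, -0.5]
grip_width: 0.197
grip_force: 39.4
```

Request:
{"name": "carry_out", "arguments": {"deltas": [[0, 0, 0, 0, 0, 0, -0.5], [0, 0, 0, 0, 0, 0, 0], [0, 0, 0, 0, 0, 0, 0], [0, 0, 0.3, 0, 0, 0, 0], [0, 0, 0.7, 0, 0, 0, 0], [0, 0, 1, 0, 0, 0, 0], [0, 0, 1, 0, 0, 0, 0]]}}

```text
time_s: 27.28
eef_pos: [0.5238, -0.4617, 0.2087]
eef_rot: [0.001, 0.013, 1.0, -0.001]
contact_force: [0.3, -0.0, -0.8]
grip_width: 0.504
grip_force: 0.0
```

Request:
{"name": "carry_out", "arguments": {"deltas": [[0, 0, 0.5, 0, 0, 0, 0], [0, 0, 1, 0, 0, 0, 0], [0, 0.3, 1, 0, 0, 0, 0], [-0.2, 0.6, 1, 0, 0, 0, 0], [-0.3, 0.6, 1, 0, 0, 0, 0]]}}

```text
time_s: 27.9
eef_pos: [0.4926, -0.3994, 0.3063]
eef_rot: [-0.0, 0.012, 1.0, 0.0]
contact_force: [0.3, -1.2, 1.3]
grip_width: 0.504
grip_force: 0.0
```

```bash
python3 - <<'E'
from h import *
print(pose().round(3).tolist())
c=cam('top'); save(c,'t5.png'); cv2.imwrite('pics/t5c.png',cv2.resize(c['color'][100:270,310:540,::-1],None,fx=3,fy=3))
E
```

```text
[[-1.0, 0.023, -0.001, 0.493], [0.023, 1.0, 0.001, -0.399], [0.001, 0.001, -1.0, 0.306], [0.0, 0.0, 0.0, 1.0]]
```

View pics/t5c.png

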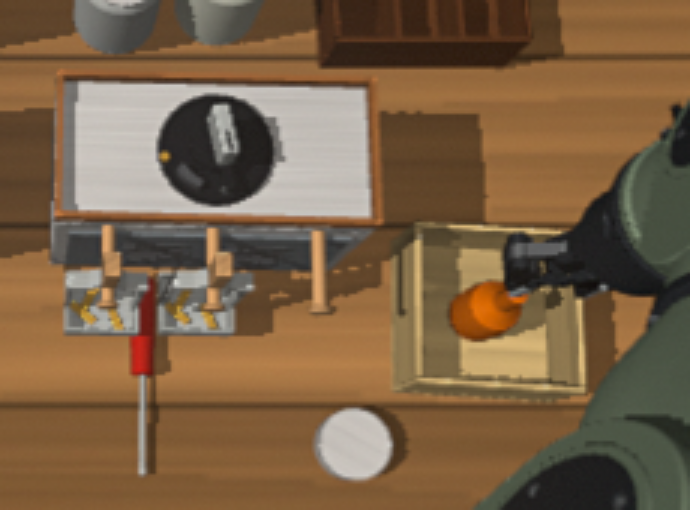

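The buoy lies in the bin (485,308), both trays hang, and the stud is at (165,157) in the crop. The dial starts at about -0.19 rad. Before gripping it I'll check the wrist joint's range.

```bash
python3 - <<'E'
from h import *
print(np.round(monitor.get_obs()['q'],3))
E
```

```text
[ 0.724  0.761 -0.218  1.124  0.157  1.272  2.064]
```

Request:
{"name": "carry_out", "arguments": {"deltas": [[0, 0.5, 0, 0, 0, 0.06, 0.2], [0, 1, 0, 0, 0, 0.12, 0.2], [0.3, 1, 0, 0, 0, 0.12, 0.2], [0.3, 1, 0, 0, 0, 0.12, 0.2]]}}

```text
time_s: 28.45
eef_pos: [0.5246, -0.3011, 0.3054]
eef_rot: [-0.0, -0.082, 0.997, 0.0]
contact_force: [-0.2, 0.3, -0.2]
grip_width: 0.598
grip_force: 0.0
```

Request:
{"name": "carry_out", "arguments": {"deltas": [[0.0, 0.5, 0, 0, 0, 0, 0.2], [0.3, 1, 0, 0, 0, 0, 0.2], [0.3, 1, 0, 0, 0, 0, 0.2], [0.3, 1, 0, 0, 0, 0, 0.2]]}}

```text
time_s: 28.95
eef_pos: [0.5529, -0.2024, 0.3059]
eef_rot: [-0.0, -0.081, 0.997, -0.0]
contact_force: [-0.2, -0.8, -0.7]
grip_width: 0.599
grip_force: 0.0
```

```bash
python3 - <<'E'
from h import *
print(np.round(monitor.get_obs()['q'],3)); print(pose().round(3).tolist())
c=cam('wrist'); save(c,'w6.png'); P=cloud(c); z=P[...,2]
m=(z>.212)&(z<.235)&(P[...,0]>.6)&(P[...,0]<.7)&(abs(P[...,1]+.176)<.05)
n,l,s,ce=cv2.connectedComponentsWithStats(m.astype(np.uint8))
for i in range(1,n):
    if s[i,4]>50: Q=P[l==i]; print(s[i].tolist(),Q.mean(0).round(4),[np.round(a,1) for a in cv2.minAreaRect((Q[:,:2]*1000).astype(np.float32))],Q[:,2].max().round(4))
for k,zz in [('dial_grip',.212),('dial_mark',.18)]:
    for r in viewer.landmark_of(k,'wrist'):
        u,v=r['location'][0]*640,r['location'][1]*400
        print(k,round(u),round(v),round(r['confidence'],2),atz(c,u,v,zz).round(4))
C=c['color'].astype(int); b=(C[...,0]>120)&(C[...,0]-C[...,2]>60)&(z>.172)&(z<.185)&(np.hypot(P[...,0]-.647,P[...,1]+.1765)<.06); print('brass',b.sum(),P[b].mean(0).round(4) if b.any() else '')
E
```

```text
[ 0.419  0.677 -0.259  1.321  0.176  1.166  1.879]
[[-0.987, -0.162, -0.001, 0.553], [-0.162, 0.987, -0.001, -0.202], [0.001, -0.001, -1.0, 0.306], [0.0, 0.0, 0.0, 1.0]]
[329, 296, 18, 55, 952] [ 0.6424 -0.1768  0.222 ] [array([ 646.1, -176.1]), array([46.8, 13.8]), np.float64(10.2)] 0.225
dial_grip 337 320 0.97 [ 0.6471 -0.176   0.212 ]
dial_mark 136 107 0.5 [ 0.5047 -0.3593  0.18  ]
dial_mark 251 150 0.23 [ 0.5241 -0.2662  0.18  ]
brass 0
```

Request:
{"name": "carry_out", "arguments": {"deltas": [[0.5, 0.15, 0, 0, 0, 0.01, 0], [0.94, 0.265, 0, 0, 0, 0.01, 0], [0.94, 0.265, -0.3, 0, 0, 0.01, 0], [0.94, 0.265, -0.6, 0, 0, 0.01, 0], [0.94, 0.265, -0.85, 0, 0, 0.01, 0], [0.94, 0.265, -0.96, 0, 0, 0.01, 0], [0.94, 0.265, -0.96, 0, 0, 0.01, 0]]}}

```text
time_s: 29.98
eef_pos: [0.647, -0.1753, 0.2102]
eef_rot: [-0.0, -0.089, 0.996, -0.0]
contact_force: [0.1, 0.2, 1.1]
grip_width: 0.495
grip_force: 0.0
```

Request:
{"name": "carry_out", "arguments": {"deltas": [[0, 0, 0, 0, 0, 0, -1], [0, 0, 0, 0, 0, 0, -1], [0, 0, 0, 0, 0, 0, -1], [0, 0, 0, 0, 0, 0, -1], [0, 0, 0, 0, 0, 0, -1], [0, 0, 0, 0, 0, 0, -1]], "grip_force": 70}}

```text
time_s: 30.72
eef_pos: [0.6474, -0.1747, 0.2114]
eef_rot: [0.001, -0.089, 0.996, -0.0]
contact_force: [-1.4, 0.2, 5.2]
grip_width: 0.153
grip_force: 68.5
```

Now pull it up 18 mm.

Request:
{"name": "carry_out", "arguments": {"deltas": [[0, 0, 0.06, 0, 0, 0, -1], [0, 0, 0.12, 0, 0, 0, -1], [0, 0, 0.18, 0, 0, 0, -1], [0, 0, 0.18, 0, 0, 0, -1], [0, 0, 0.18, 0, 0, 0, -1]]}}

```text
time_s: 31.35
eef_pos: [0.6473, -0.1747, 0.2285]
eef_rot: [0.0, -0.089, 0.996, -0.0]
contact_force: [2.8, 0.3, 1.4]
grip_width: 0.153
grip_force: 68.8
```

Request:
{"name": "carry_out", "arguments": {"deltas": [[0, 0, 0, 0, 0, -0.08, -1], [0, 0, 0, 0, 0, -0.16, -1], [0, 0, 0, 0, 0, -0.24, -1], [0, 0, 0, 0, 0, -0.32, -1], [0, 0, 0, 0, 0, -0.4, -1], [0, 0, 0, 0, 0, -0.48, -1], [0, 0, 0, 0, 0, -0.48, -1]]}}

```text
time_s: 32.22
eef_pos: [0.6473, -0.1746, 0.2283]
eef_rot: [0.0, 0.283, 0.959, -0.0]
contact_force: [4.2, 0.1, 0.8]
grip_width: 0.149
grip_force: 68.9
```

Request:
{"name": "carry_out", "arguments": {"deltas": [[0, 0, 0, 0, 0, -0.08, -1], [0, 0, 0, 0, 0, -0.16, -1], [0, 0, 0, 0, 0, -0.24, -1], [0, 0, 0, 0, 0, -0.32, -1], [0, 0, 0, 0, 0, -0.4, -1], [0, 0, 0, 0, 0, -0.47, -1], [0, 0, 0, 0, 0, -0.508, -1], [0, 0, 0, 0, 0, -0.508, -1], [0, 0, 0, 0, 0, -0.508, -1]]}}

```text
time_s: 33.35
eef_pos: [0.6473, -0.1746, 0.2283]
eef_rot: [0.0, 0.633, 0.774, 0.0]
contact_force: [4.3, 1.5, 1.7]
grip_width: 0.151
grip_force: 68.8
```

```bash
python3 - <<'E'
from h import *
print(pose().round(3).tolist())
c=cam('wrist'); save(c,'w7.png'); cv2.imwrite('pics/w7c.png',cv2.resize(c['color'][200:,200:460,::-1],None,fx=2.5,fy=2.5))
c=cam('scene'); cv2.imwrite('pics/s7c.png',cv2.resize(c['color'][170:300,250:400,::-1],None,fx=4,fy=4))
a=cv2.imread('pics/w7c.png'); b=cv2.imread('pics/s7c.png')
h=400; r=lambda x:cv2.resize(x,(int(x.shape[1]*h/x.shape[0]/1.35),int(h/1.35))); cv2.imwrite('pics/m7.png',np.hstack([r(a),r(b)]))
print(np.hstack([r(a),r(b)]).shape)
E
```

```text
[[-0.2, 0.98, 0.0, 0.647], [0.98, 0.2, 0.0, -0.175], [0.0, 0.0, -1.0, 0.228], [0.0, 0.0, 0.0, 1.0]]
(296, 726, 3)
```

View pics/m7.png

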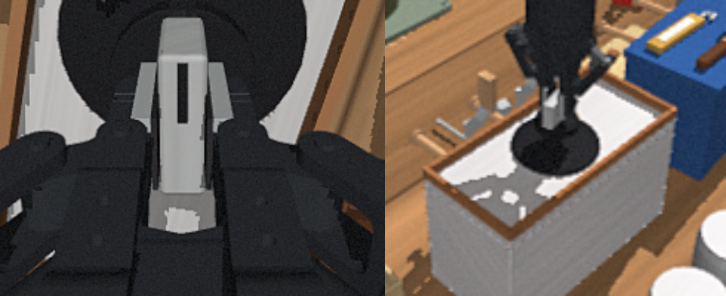

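The bar has turned with the gripper to about 1.35 rad. The dial's plate is visible under the gripper and nothing is in the way. Now push it in.

Request:
{"name": "carry_out", "arguments": {"deltas": [[0, 0, -0.05, 0, 0, 0, -1], [0, 0, -0.1, 0, 0, 0, -1], [0, 0, -0.15, 0, 0, 0, -1], [0, 0, -0.19, 0, 0, 0, -1], [0, 0, -0.2, 0, 0, 0, -1], [0, 0, -0.2, 0, 0, 0, -1]]}}

```text
time_s: 34.2
eef_pos: [0.6475, -0.1747, 0.2109]
eef_rot: [0.001, 0.633, 0.774, 0.001]
contact_force: [-6.4, 6.0, 37.6]
grip_width: 0.147
grip_force: 74.6
```

Request:
{"name": "carry_out", "arguments": {"deltas": [[0, 0, 0.01, 0, 0, 0, -1], [0, 0, 0.01, 0, 0, 0, -0.3], [0, 0, 0.01, 0, 0, 0, 0.1], [0, 0, 0.01, 0, 0, 0, 0.1], [0, 0, 0.3, 0, 0, 0, 0.1], [0, 0, 0.6, 0, 0, 0, 0.1], [0, 0, 1, 0, 0, 0, 0.1], [0, 0, 1, 0, 0, 0, 0.1]]}}

```text
time_s: 35.2
eef_pos: [0.6477, -0.1751, 0.3107]
eef_rot: [0.002, 0.634, 0.774, 0.001]
contact_force: [-0.1, 0.0, -1.3]
grip_width: 0.554
grip_force: 0.0
```

Request:
{"name": "carry_out", "arguments": {"deltas": [[-0.3, 0, 0.3, 0, 0, 0.1, 0.1], [-0.6, 0, 0.3, 0, 0, 0.2, 0.1], [-0.9, -0.3, 0.3, 0, 0, 0.3, 0.1], [-1, -0.6, 0.3, 0, 0, 0.4, 0.1], [-1, -1, 0.3, 0, 0, 0.5, 0.1], [-1, -1, 0.3, 0, 0, 0.6, 0.1], [-1, -1, 0.3, 0, 0, 0.7, 0.1], [-1, -1, 0.3, 0, 0, 0.8, 0.1], [-1, -1, 0.3, 0, 0, 0.9, 0.1], [-1, -1, 0.3, 0, 0, 0.9, 0.1]]}}

```text
time_s: 36.45
eef_pos: [0.5469, -0.2748, 0.3375]
eef_rot: [-0.0, -0.02, 1.0, 0.0]
contact_force: [0.8, -0.1, -0.4]
grip_width: 0.552
grip_force: 0.0
```

Request:
{"name": "carry_out", "arguments": {"deltas": [[-0.3, -0.5, 0, 0, 0, 0, 0.1], [-0.6, -1, 0, 0, 0, 0, 0.1], [-0.6, -1, 0, 0, 0, 0, 0.1], [-0.6, -1, 0, 0, 0, 0, 0.1]]}}

```text
time_s: 36.95
eef_pos: [0.4873, -0.3743, 0.3379]
eef_rot: [-0.0, -0.019, 1.0, 0.0]
contact_force: [0.5, 0.5, -0.3]
grip_width: 0.547
grip_force: 0.0
```

```bash
python3 - <<'E'
from h import *
print(pose().round(3).tolist())
c=cam('top'); save(c,'t8.png'); P=cloud(c); z=P[...,2]
cv2.imwrite('pics/t8c.png',cv2.resize(c['color'][100:240,300:510,::-1],None,fx=3.7,fy=3.7,interpolation=cv2.INTER_CUBIC))
m=(z>.212)&(z<.232)&(np.hypot(P[...,0]-.647,P[...,1]+.176)<.04); Q=P[m]
print(m.sum(),Q.mean(0).round(4),cv2.minAreaRect((Q[:,:2]*1000).astype(np.float32)),np.percentile(Q[:,2],[50,95]))
for k,zz in [('dial_grip',.212),('dial_mark',.18)]:
    for r in viewer.landmark_of(k,'top'):
        u,v=r['location'][0]*640,r['location'][1]*400
        print(k,round(u),round(v),round(r['confidence'],2),atz(c,u,v,zz).round(4))
E
```

```text
[[-0.999, -0.038, -0.0, 0.487], [-0.038, 0.999, 0.001, -0.374], [0.0, 0.001, -1.0, 0.338], [0.0, 0.0, 0.0, 1.0]]
113 [ 0.6465 -0.1753  0.2221] ((647.7013549804688, -175.79925537109375), (14.309155464172363, 45.05771255493164), 11.510066032409668) [0.22250235 0.22616809]
dial_grip 384 147 0.53 [ 0.6405 -0.1767  0.212 ]
dial_mark 365 153 0.76 [ 0.6351 -0.1293  0.18  ]
dial_mark 425 248 0.37 [ 0.3814 -0.2752  0.18  ]
dial_mark 382 192 0.35 [ 0.5261 -0.1725  0.18  ]
```

View pics/t8c.png

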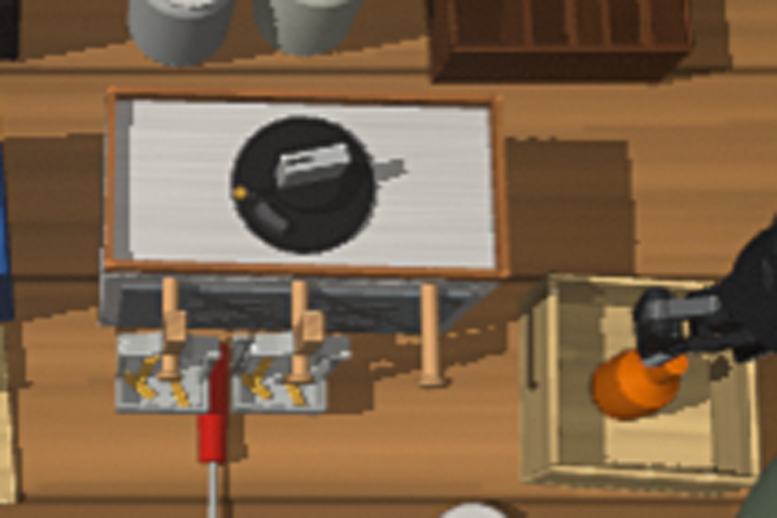

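The top view shows the dial bar lined up with the stud, both trays hanging and the buoy in the bin. The dial is at about 1.35 rad and down at its pushed-in height.

```bash
python3 -c "
from bench import robot
print(robot.hand_in())"
```

```text
the job is handed in; nothing more can be done
None
```

I handed the job in; no verdict came back. By my last camera check, both trays hang on the dryer's pegs, the one buoy is in the bin, and the dial is turned to the stud and pushed back in.

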